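# Find the rocking corner of a pump flange and wedge it firm

### The arm

A 7-joint arm with a two-finger parallel gripper is mounted at the origin on the work surface. World frame = base frame: x ahead of the robot, y to its left, z up, the work surface at z = 0. Lengths are in m, angles in rad, forces in N, time in s.
With the tool pointing down it reaches from about 0.425 to 0.925 m from the base axis. Payload 6.8 kg.
Tool frame: the origin (TCP) lies at the very end of the fingers, on their centre line; the grasp point (between the pads) lies 19 mm behind it; z points along the fingers, x is the direction in which the jaws open and shut, and the axes are right-handed (so a half turn about z gives the same grasp; the last joint's range is limited). The gripper opens to 85 mm and grips with 20 to 120 N. Pads are 22 mm wide; open, the fingers measure 114 mm over their backs; the gripper's body (76 mm by 85 mm) begins 54 mm behind the grasp point. The pads swing forward as they close: fully open they stand 13 mm farther back than shut.
Start: joints at [-1.308, 0.477, 0.022, 1.555, -0.011, 1.109, -0.083], TCP at [0.245, 0.629, 0.231] pointing down, gripper open.
Joint ranges: [-2.96, 2.96], [-0.34, 2.1], [-1.41, 1.46], [0.24, 2.44], [-1.37, 4.51], [0.17, 1.92], [-2.96, 2.96]. Speed limits (rad/s): [2.39, 2.39, 3.14, 3.14, 3.14, 3.14, 3.14].

### API

Orientations are given as a rotation vector (axis times angle).
In Python, from bench import * gives the robot as it stands.
- The arm moves only by the tool servo_tool, never from a script. Its argument "increments" is one flat list of numbers, 7 for each row, row after row: the shift along the tool's x, y, z in mm, then the turn, a rotation vector about the tool's x, y, z in rad, then the finger opening in mm, from 0 to 85.4. In form: [tx, ty, tz, wx, wy, wz, fingers, tx, ty, tz, wx, wy, wz, fingers, ...]. A call has exactly 8 rows; each row shifts and turns the commanded pose from where the row before left it, along the tool's axes as they then stand; what a row does not reach is not made up. A row lasts 1/8 s, in which the tool goes at most 62.5 mm and 10.7 degrees, less where a joint would pass 70% of its speed; a pose out of reach is approached as far as the arm can. A call is refused whole if a number of a shift passes 62.5 or a number of a turn 0.188, either way. A call with a gripper value outside its range is refused whole. The fingers move at their own pace and stop on an object; "squeeze" is the grip in N (left out, the last holds). Time passes only in rows, so rows that do not move let the fingers close, or fill a call up. It gives the time, the measured TCP pose, the force and the opening at its end, in the units of the state.
- get_obs(): the state, without advancing time (a new reading comes with each control period).
- grab_frame(name): name is "side" or "top" or "wrist"; returns (picture, depth): 420x560x3 uint8, red, green, blue; 420x560 float32, m along the optical axis (not along the pixel's ray), 0 where there is no reading.
- calibration(name): a dict with "fx", "fy", "cx", "cy" (pixels), "eye" and "orientation" of the camera in the world; the wrist camera has in their place "T_tool_cam" (4x4, takes a point from camera to tool coordinates, whose origin is the TCP and whose axes are the tool frame's). Camera axes: x right, y up, looking along -z (the intrinsics and any distortion apply to the point x, -y, -z); pixel columns grow to the right and rows downward; lengths in m; the calibration is good to about 2 mm. A picture is of the moment at which its call begins: read the wrist's pose just before it. calibration takes no time and is no camera call.
- hand_in(): hands the job in, once; it reports no verdict.
The state is a dict: "clock": time; "joints": joint angles; "qvel": joint speeds; "tau": joint torques, N m; "tcp_pos": TCP position; "orientation": TCP orientation; "contact_force": force on the tool from outside, world axes, zero at the start; "moment": the same for the moment, N m; "grip_width": finger opening in m.
Only numpy, scipy, OpenCV 4.12 (cv2) and the standard library are available. Lean on these libraries where they do the work, as an engineer would, in place of code of your own. Each camera call takes 0.05 s, during which the arm holds its last target.

### The job

The aluminium pump flange on the steel checking plate rocks, because one of the four rests hidden under its corners has dropped. Press the rubber plugs at its corners gently in turn, down until firm, to find the one that dips; then slide the steel wedge, nose first along the plate, in under that corner until it is just snug without jacking the flange up, and let go. Finally press that corner's plug once more, just as firmly, to show that it no longer dips; do not shove the flange or disturb the other things.

Things in the scene. Friction and masses are not known exactly. Their poses are not given: they have to be found in the camera images.
- plate: Flat ground steel checking plate fixed to the bench, 220 x 360 x 20 mm; origin at the centre of its underside, z up, y along the long side. The flange stands over its centre, so 110 mm of bare plate lies beyond the flange at both y ends, 40 mm at both x sides. Under each flange corner is a rest 16 mm square, 5 mm tall, centred 16 mm in from both flange edges; one has dropped below the surface, which one is hidden.
- flange: Loose square aluminium pump flange, 140 x 140 x 10 mm, about 1.3 kg, central round hub 64 mm across (top 40 mm above the underside), four low ribs, a rubber plug in each corner; origin at the centre of its underside, z up, sides parallel to the plate's. Underside 5 mm above the plate, level at rest. The corner over the dropped rest dips about 3 mm under 2 to 5 N, until its edge meets the plate, and rises when freed.
- corner_far_left (a point): Top centre of the black rubber plug (20 mm across, 8 mm proud, so 43 mm above the bench) in the flange's +x +y corner, 20 mm in from both edges; where to press. The plug gives 1 mm for each 4 N, up to 5 mm, besides any dip of the corner. If this is the dipping corner a wedge can slide in below it along the plate; at a firm corner the rest stops a wedge 8 mm inside the edge.
- corner_far_right (a point): The same at the flange's +x -y corner.
- corner_near_left (a point): The same at the flange's -x +y corner.
- corner_near_right (a point): The same at the flange's -x -y corner.
- wedge_grip (a point): Centre of the upright grip block of the loose dark steel wedge (0.12 kg), 25 mm above its flat underside; the block is 26 mm long (x), 16 wide (y), 50 tall. x points along the wedge to its thin nose, z up. Blade 24 mm wide, 60 long, 2 mm thick at the nose rising evenly to 10.4 at the block. It lies on the bench to the left or right of the plate, nose away from the robot.
- wedge_nose (a point): Middle of the wedge's nose at its underside, 73 mm ahead of the grip block's centre. The wedge is snug with about 21 mm of blade under the flange's edge and its centre line 20 mm in from the neighbouring edge, so that the nose is below the corner plug; friction then keeps it there.
- bearing: Bystander: steel bearing ring, 62 mm across, 16 mm tall, lying on the bench on the other side of the plate from the wedge; origin at the centre of its underside.
- carton: Bystander: white parts carton 50 x 75 x 45 mm, beside the plate; origin at the centre of its underside.
- can: Bystander: bare metal can 56 mm across, 80 mm tall, beside the plate; origin at the centre of its underside.
Things that resemble listed ones, but are neither listed nor needed, are in the scene too. Several things have the shape of the flange; the one meant has the colours described above. Of the things shaped like the part that bears wedge_grip, the dark steel one is meant.

How it is judged:
On the way, in this order (a step that is already met when the one before it is completed fails the run):
1. the dipping corner is pressed down until the flange has rocked over (tilt above 0.03 rad) (angle between flange's own z axis and vertical above 0.03 rad and contact force between the fingers and flange above 1 N), for 0.05 s.
2. the wedge's nose is under a corner of the flange (within 10 mm of the corner plug, seen from above), reachable only where the rest has dropped ((horizontal distance between wedge_nose and corner_far_left below 0.01 m or horizontal distance between wedge_nose and corner_far_right below 0.01 m or horizontal distance between wedge_nose and corner_near_left below 0.01 m or horizontal distance between wedge_nose and corner_near_right below 0.01 m)), for 0.2 s.
3. with the wedge let go, the wedged corner is pressed again with more than 2.5 N, bears on the wedge (more than 1 N) and does not dip (tilt below 0.015 rad) ((horizontal distance between wedge_nose and corner_far_left below 0.01 m or horizontal distance between wedge_nose and corner_far_right below 0.01 m or horizontal distance between wedge_nose and corner_near_left below 0.01 m or horizontal distance between wedge_nose and corner_near_right below 0.01 m) and contact force between the fingers and flange above 2.5 N and contact force between wedge and flange above 1 N and angle between flange's own z axis and vertical below 0.015 rad and contact force between the fingers and wedge below 0.1 N), for 0.05 s.
At the end, for the whole second after the job is handed in: The wedge lies released in under the corner whose rest has dropped, its nose within 10 mm of that corner plug seen from above, upright within 0.08 rad; the flange is level within 0.012 rad, within 12 mm of where it started, and both are at rest ((horizontal distance between wedge_nose and corner_far_left below 0.01 m or horizontal distance between wedge_nose and corner_far_right below 0.01 m or horizontal distance between wedge_nose and corner_near_left below 0.01 m or horizontal distance between wedge_nose and corner_near_right below 0.01 m) and angle between flange's own z axis and vertical below 0.012 rad and distance of flange from where it was at the start of the episode below 0.012 m and angle between wedge_grip's own z axis and vertical below 0.08 rad and linear speed of each of flange, wedge below 0.01 m/s); the robot touches nothing.
It fails at once if the flange (with its plugs) is pressed or pushed by the robot with more than 25 N (contact force between any of the fingers, the arm and flange above 25 N).
It fails at once if the wedge is driven against the flange with more than 25 N (contact force between wedge and flange above 25 N).
It fails at once if the flange is shoved more than 15 mm (distance of flange from where it was at the start of the episode above 0.015 m).
It fails at once if the bearing, carton or can is disturbed (moved more than 15 mm) (distance of any of bearing, carton, can from where it was at the start of the episode above 0.015 m).
It also fails if it takes over 72 s, if anything falls off the work surface, if the arm or the gripper's body presses on something with over 40 N, if the wrist force passes 120 N, or if a joint passes its speed limit or range.

## Working session

There is one attempt and no reset: what is moved stays moved. The work goes in short steps, Python scripts to look and compute and a tool call to move; the robot and the scene stay as the last step left them, time stands still between calls to the robot, and variables do not carry over. Pictures are saved under pics/ and viewed, and the job is handed in when it is done.

Besides the shell and the picture viewer there is one more tool, called after ">>>" as a command line: name --argument value ..., lists and objects as JSON in quotes. servo_tool: Moves the arm, as the interface text tells. Its arguments: {"type":"object","properties":{"increments":{"type":"array","items":{"type":"number"}},"squeeze":{"type":"number"}},"required":["increments"]}

```bash
ls; mkdir -p pics
python3 - <<'E'
from bench import *
import cv2,numpy as np
o=get_obs();print(o)
for n in ["top","side"]:
    p,d=grab_frame(n);cv2.imwrite(f"pics/{n}0.png",p[:,:,::-1]);np.savez(f"{n}0.npz",p=p,d=d)
    print(n,calibration(n))
print(calibration("wrist"))
E
```

```text
pics
{'clock': 0.0, 'joints': array([-1.30811731,  0.4778306 ,  0.02228917,  1.55646674, -0.0114838 ,
        1.10928215, -0.08309812]), 'qvel': array([ 3.09401803e-04,  1.29924084e-04,  2.29128198e-05, -1.42131818e-03,
        1.51587753e-03, -6.20173228e-06, -3.16908055e-04]), 'tau': array([-4.43362269e-04, -5.96453011e+01,  1.60760276e+00, -2.81194872e+01,
        1.24700760e-02,  9.25888075e-03,  9.75174459e-06]), 'tcp_pos': array([0.24435341, 0.62857718, 0.23029783]), 'orientation': array([ 2.59183194e+00,  1.77334415e+00, -2.28764873e-03]), 'contact_force': array([-0.12890443, -0.04196387, -0.05285978]), 'moment': array([-0.01785842, -0.0382929 , -0.02182019]), 'grip_width': 0.08501383181818326}
top {'fx': 503.67461075953645, 'fy': 503.67461075953645, 'cx': 280.7973220830833, 'cy': 202.78050317722844, 'eye': array([0.24657453, 0.00474091, 1.26589517]), 'orientation': array([ 0.15844617, -0.16086734, -1.55003113])}
side {'fx': 515.4529989933516, 'fy': 515.4529989933516, 'cx': 274.5842451905724, 'cy': 207.0815793133779, 'eye': array([ 0.14260238, -0.73547937,  1.00040738]), 'orientation': array([ 0.72492799, -0.14803664, -0.42114279])}
{'fx': 335.16670690261634, 'fy': 335.16670690261634, 'cx': 281.9789184717227, 'cy': 208.00450482259637, 'T_tool_cam': array([[ 9.99999483e-01, -9.50284028e-04, -3.61049574e-04,
        -4.38290560e-04],
       [-1.01525055e-03, -9.51626050e-01, -3.07256946e-01,
        -7.77212204e-02],
       [-5.16028113e-05,  3.07257154e-01, -9.51626523e-01,
        -1.43323655e-01],
       [ 0.00000000e+00,  0.00000000e+00,  0.00000000e+00,
         1.00000000e+00]])}
```

View pics/top0.png

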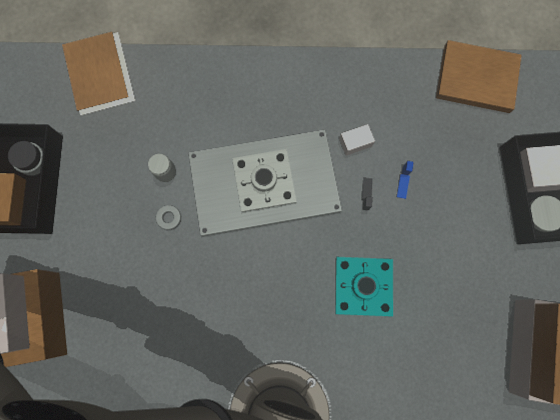

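View pics/side0.png

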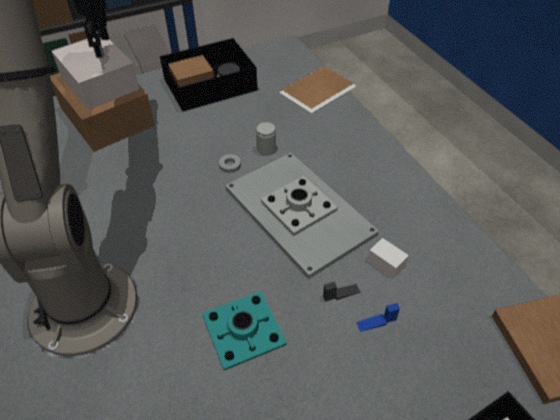

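The top view shows the aluminium flange on the plate at (264,179); the teal flange at (365,286) is a look-alike. The dark wedge is at (367,193), and the blue one at (404,180) is a look-alike. The bearing is at (168,217), the can at (160,165) and the carton at (357,138). I'll enlarge this area and measure it.

```bash
cat > h.py <<'E'
import numpy as np,cv2
from scipy.spatial.transform import Rotation as R
def world(cal,u,v,d=None,z=None,T=None):
    if T is None:
        M=R.from_rotvec(cal['orientation']).as_matrix();e=np.array(cal['eye'])
    else: M=T[:3,:3];e=T[:3,3]
    r=M@np.array([(u-cal['cx'])/cal['fx'],-(v-cal['cy'])/cal['fy'],-1.])
    s=d if z is None else (z-e[2])/r[2]
    return e+r*s
def wristT(cal,o):
    T=np.eye(4);T[:3,:3]=R.from_rotvec(o['orientation']).as_matrix();T[:3,3]=o['tcp_pos'];return T@cal['T_tool_cam']
def project(cal,P,T=None):
    if T is None:
        M=R.from_rotvec(cal['orientation']).as_matrix();e=np.array(cal['eye'])
    else: M=T[:3,:3];e=T[:3,3]
    c=M.T@(np.array(P)-e)
    return np.array([cal['cx']+cal['fx']*c[0]/-c[2],cal['cy']-cal['fy']*c[1]/-c[2]])
E
python3 - <<'E'
from bench import *
from h import *
c=calibration('top');f=np.load('top0.npz');p=f['p'];d=f['d']
cv2.imwrite('pics/crop_top.png',cv2.resize(p[110:250,180:430,::-1],None,fx=3.2,fy=3.2,interpolation=cv2.INTER_CUBIC))
g=cv2.cvtColor(p,cv2.COLOR_RGB2GRAY)
# dark blobs on flange
m=((g<60)).astype(np.uint8)
n,l,s,ce=cv2.connectedComponentsWithStats(m)
for i in range(1,n):
    u,v=ce[i]
    if 180<u<430 and 120<v<240 and s[i,4]>12: print(s[i],ce[i].round(1),d[int(v),int(u)],world(c,u,v,d=d[int(round(v)),int(round(u))]).round(4))
for u,v in [(400,250),(300,215),(200,170)]: print(world(c,u,v,d=d[v,u]).round(4))
for k,(u,v) in dict(tl=(193,156),tr=(323,134),br=(337,207),bl=(204,230)).items(): print(k,world(c,u,v,z=.02).round(4))
E
```

```text
[277 154   7   7  31] [279.9 157. ] 1.2723349 [0.6173 0.0088 0.0429]
[238 161   7   7  33] [241.1 163.9] 1.2652406 [0.5984 0.1065 0.0404]
[402 163   9  12  53] [405.  169.7] 1.2653875 [ 0.5884 -0.306   0.0446]
[284 193   7   6  18] [286.4 196. ] 1.2520498 [ 0.5166 -0.0089  0.0432]
[245 199   6   7  24] [247.5 201.8] 1.2485225 [0.5003 0.0874 0.0433]
[362 198   9  12  47] [365.  204.9] 1.2566394 [ 0.4962 -0.2031  0.0479]
[ 0.3912 -0.2972  0.0006]
[ 0.4739 -0.0441  0.0172]
[0.586  0.2124 0.0218]
tl [0.6235 0.2325 0.02  ]
tr [ 0.6883 -0.1023  0.02  ]
br [ 0.4953 -0.1372  0.02  ]
bl [0.4317 0.1954 0.02  ]
```

View pics/crop_top.png

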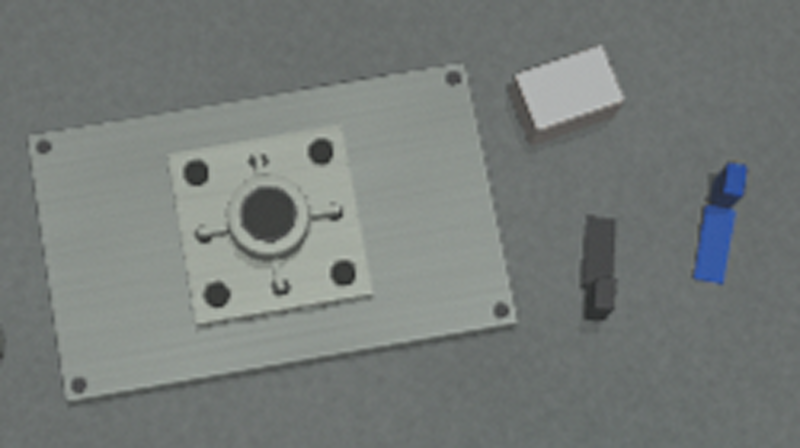

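```bash
cat > plan.py <<'E'
from h import *
def plan(o,pos,yaw,n,pose=None):
    """increments from the present tool pose to TCP pos, tool x at yaw, pointing down, n rows"""
    R0=R.from_rotvec(o['orientation']);p0=np.array(o['tcp_pos'])
    Rt=R.from_euler('z',yaw)*R.from_euler('x',np.pi)
    w=(R0.inv()*Rt).as_rotvec()
    out=[];p=p0.copy();Rc=R0
    for i in range(n):
        step=(np.array(pos)-p0)/n
        t=Rc.inv().apply(step)*1000
        out.append(np.r_[t,w/n]);Rc=Rc*R.from_rotvec(w/n)
    for r in out: print(', '.join(f'{x:.1f}' for x in r[:3]),'|',', '.join(f'{x:.3f}' for x in r[3:]))
E
python3 - <<'E'
from bench import *
from plan import *
o=get_obs();plan(o,[.55,-.03,.25],.19,16)
E
```

```text
-31.4, 32.7, -1.2 | 0.000, 0.000, 0.063
-29.3, 34.6, -1.2 | 0.000, 0.000, 0.063
-27.1, 36.4, -1.2 | 0.000, 0.000, 0.063
-24.7, 38.1, -1.2 | 0.000, 0.000, 0.063
-22.3, 39.5, -1.2 | 0.000, 0.000, 0.063
-19.7, 40.9, -1.2 | 0.000, 0.000, 0.063
-17.1, 42.0, -1.2 | 0.000, 0.000, 0.063
-14.4, 43.0, -1.2 | 0.000, 0.000, 0.063
-11.7, 43.8, -1.2 | 0.000, 0.000, 0.063
-8.9, 44.5, -1.2 | 0.000, 0.000, 0.063
-6.1, 45.0, -1.2 | 0.000, 0.000, 0.063
-3.2, 45.3, -1.2 | 0.000, 0.000, 0.063
-0.4, 45.4, -1.2 | 0.000, 0.000, 0.063
2.5, 45.3, -1.2 | 0.000, 0.000, 0.063
5.4, 45.1, -1.2 | 0.000, 0.000, 0.063
8.2, 44.6, -1.2 | 0.000, 0.000, 0.063
```

>>> servo_tool --increments '[-31,33,-1,0,0,0.063,0,-29,35,-1,0,0,0.063,0,-27,36,-1,0,0,0.063,0,-25,38,-1,0,0,0.063,0,-22,40,-1,0,0,0.063,0,-20,41,-1,0,0,0.063,0,-17,42,-1,0,0,0.063,0,-14,43,-1,0,0,0.063,0]'

```text
clock: 1.1
tcp_pos: [0.399, 0.2989, 0.2391]
orientation: [2.954, 1.068, -0.0]
contact_force: [0.8, 0.5, 0.5]
grip_width: 0.0003
```

>>> servo_tool --increments '[-12,44,-1,0,0,0.063,0,-9,45,-1,0,0,0.063,0,-6,45,-1,0,0,0.063,0,-3,45,-1,0,0,0.063,0,0,45,-1,0,0,0.063,0,3,45,-1,0,0,0.063,0,5,45,-1,0,0,0.063,0,0,0,0,0,0,0,0]'

```text
clock: 2.1
tcp_pos: [0.5339, 0.0089, 0.2463]
orientation: [3.116, 0.388, 0.0]
contact_force: [-0.0, -0.2, 0.2]
grip_width: 0.0003
```

Run:
```python
from bench import *
from h import *
o=get_obs();p,d=grab_frame('wrist');cv2.imwrite("pics/w1.png",p[:,:,::-1])
np.savez('w1.npz',p=p,d=d,pos=o['tcp_pos'],ori=o['orientation']);print(o)
```

```text
{'clock': 2.1, 'joints': array([-0.56287597,  0.24333104,  0.51124495,  1.9026986 , -0.13581476,
        1.02947623,  0.25403208]), 'qvel': array([-0.04234117, -0.01221274, -0.06646893,  0.02120162, -0.01395044,
        0.00557647, -0.01505524]), 'tau': array([  1.31801371, -37.65313625,   5.12821242, -27.12518692,
         0.13295382,  -0.08709102,   0.18631881]), 'tcp_pos': array([0.53387306, 0.0089272 , 0.24629539]), 'orientation': array([3.11560527e+00, 3.88419410e-01, 2.85425958e-04]), 'contact_force': array([-0.00324597, -0.18888784,  0.22383753]), 'moment': array([-0.03512243, -0.02313098, -0.03428038]), 'grip_width': 0.0002617415564568208}
```

View pics/w1.png

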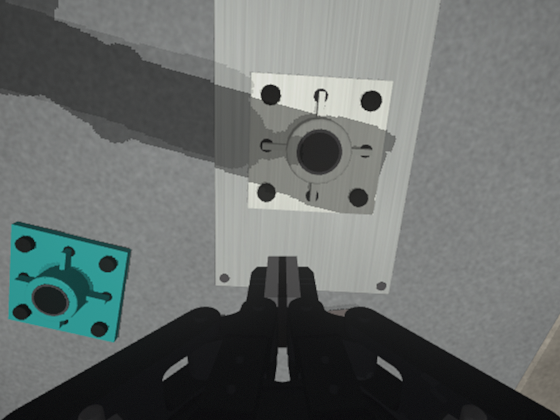

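Wrist view: the plugs are at (270,95) near-left, (371,101) far-left, (266,192) near-right and (358,197) far-right. The wedge is hidden behind the gripper. I'll work out the plug positions from this.

Run:
```python
from bench import *
from h import *
f=np.load('w1.npz');p=f['p'];d=f['d'];o=dict(tcp_pos=f['pos'],orientation=f['ori'])
c=calibration('wrist');T=wristT(c,o)
g=cv2.cvtColor(p,cv2.COLOR_RGB2GRAY)
n,l,s,ce=cv2.connectedComponentsWithStats((g<45).astype(np.uint8))
P=[]
for i in range(1,n):
    u,v=ce[i]
    if 240<u<400 and 70<v<215 and s[i,4]>150:
        print(ce[i].round(1),s[i,4],world(c,u,v,d=d[int(v),int(u)],T=T).round(4),world(c,u,v,z=.043,T=T).round(4))
```

```text
[270.2  94.5] 287 [0.5032 0.0861 0.044 ] [0.5031 0.0861 0.043 ]
[370.8 100.6] 304 [0.6002 0.105  0.0439] [0.6005 0.105  0.043 ]
[318.6 151.8] 1200 [0.5611 0.0469 0.0673] [0.5646 0.0441 0.043 ]
[358.  197.1] 240 [0.6189 0.008  0.0442] [0.6193 0.0078 0.043 ]
```

Run:
```python
from bench import *
from plan import *
o=get_obs();plan(o,[.5204,-.0111,.055],.19,6)
```

```text
-3.0, 3.1, 31.8 | 0.000, 0.000, 0.010
-3.0, 3.1, 31.8 | 0.000, 0.000, 0.010
-2.9, 3.1, 31.8 | 0.000, 0.000, 0.010
-2.9, 3.2, 31.8 | 0.000, 0.000, 0.010
-2.9, 3.2, 31.8 | 0.000, 0.000, 0.010
-2.8, 3.2, 31.8 | 0.000, 0.000, 0.010
```

>>> servo_tool --increments '[-3,3,35,0,0,0.01,0,-3,3,40,0,0,0.01,0,-3,3,40,0,0,0.01,0,-3,3,40,0,0,0.01,0,-3,3,28,0,0,0.01,0,-2,4,10,0,0,0.01,0,0,0,3,0,0,0,0,0,0,0,0,0,0,0]'

```text
clock: 3.15
tcp_pos: [0.5217, -0.0089, 0.0511]
orientation: [-3.126, -0.307, -0.002]
contact_force: [-0.2, 0.2, 0.5]
grip_width: -0.0003
```

>>> servo_tool --increments '[-1,2,3,0,0,0,0,0,0,3,0,0,0,0,0,0,1,0,0,0,0,0,0,1,0,0,0,0,0,0,1,0,0,0,0,0,0,0.5,0,0,0,0,0,0,0,0,0,0,0,0,0,0,0,0,0,0]'

```text
clock: 4.15
tcp_pos: [0.5204, -0.0115, 0.0412]
orientation: [-3.126, -0.306, -0.0]
contact_force: [-2.2, 0.3, 6.8]
grip_width: 0.0
```

>>> servo_tool --increments '[0,0,0.5,0,0,0,0,0,0,0.5,0,0,0,0,0,0,0,0,0,0,0,0,0,0,0,0,0,0,0,0,-10,0,0,0,0,0,0,-15,0,0,0,0,0,0,0,0,0,0,0,0,0,0,0,0,0,0]'

```text
clock: 5.15
tcp_pos: [0.5203, -0.0114, 0.0648]
orientation: [-3.126, -0.306, -0.0]
contact_force: [0.1, -0.4, -0.4]
grip_width: 0.0
```

>>> servo_tool --increments '[40,0,0,0,0,0,0,40,0,0,0,0,0,0,20,0,5,0,0,0,0,0,0,11,0,0,0,0,0,0,3,0,0,0,0,0,0,2.5,0,0,0,0,0,0,1.5,0,0,0,0,0,0,0,0,0,0,0]'

```text
clock: 6.15
tcp_pos: [0.6176, 0.0075, 0.042]
orientation: [-3.127, -0.305, 0.002]
contact_force: [-3.9, -0.8, 4.3]
grip_width: 0.0001
```

>>> servo_tool --increments '[0,0,0.5,0,0,0,0,0,0,0.5,0,0,0,0,0,0,0.5,0,0,0,0,0,0,0.5,0,0,0,0,0,0,0,0,0,0,0,0,0,0,0,0,0,0,0,0,0,0,0,0,0,0,0,0,0,0,0,0]'

```text
clock: 7.15
tcp_pos: [0.6182, 0.0076, 0.0406]
orientation: [-3.126, -0.305, 0.001]
contact_force: [-6.1, -0.7, 9.3]
grip_width: -0.0
```

>>> servo_tool --increments '[0,0,-8,0,0,0,0,0,-10,-16,0,0,0,0,0,-40,0,0,0,0,0,0,-40,0,0,0,0,0,0,-10,4,0,0,0,0,0,0,12,0,0,0,0,0,0,3,0,0,0,0,0,0,1.5,0,0,0,0]'

```text
clock: 8.15
tcp_pos: [0.5992, 0.1042, 0.0429]
orientation: [3.126, 0.302, -0.001]
contact_force: [-0.3, -0.9, 0.9]
grip_width: 0.0
```

>>> servo_tool --increments '[0,0,1,0,0,0,0,0,0,1,0,0,0,0,0,0,0.5,0,0,0,0,0,0,0.5,0,0,0,0,0,0,0,0,0,0,0,0,0,0,0,0,0,0,0,0,0,0,0,0,0,0,0,0,0,0,0,0]'

```text
clock: 9.15
tcp_pos: [0.5993, 0.1045, 0.0411]
orientation: [3.126, 0.304, 0.0]
contact_force: [-3.0, -4.6, 7.9]
grip_width: 0.0
```

>>> servo_tool --increments '[0,0,-8,0,0,0,0,-10,0,-16,0,0,0,0,-40,0,0,0,0,0,0,-40,0,0,0,0,0,0,-10,0,4,0,0,0,0,0,0,12,0,0,0,0,0,0,4,0,0,0,0,0,0,1,0,0,0,0]'

```text
clock: 10.15
tcp_pos: [0.5018, 0.0867, 0.0428]
orientation: [3.126, 0.306, -0.0]
contact_force: [-0.7, 0.1, 0.6]
grip_width: -0.0005
```

>>> servo_tool --increments '[0,0,1,0,0,0,0,0,0,1,0,0,0,0,0,0,0.5,0,0,0,0,0,0,0,0,0,0,0,0,0,0,0,0,0,0,0,0,0,0,0,0,0,0,0,0,0,0,0,0,0,0,0,0,0,0,0]'

```text
clock: 11.15
tcp_pos: [0.5011, 0.0865, 0.0408]
orientation: [3.127, 0.306, 0.0]
contact_force: [0.7, 0.5, 1.7]
grip_width: 0.0
```

The near-left corner gave only 1.7 N at 2.2 mm, where the other three gave 7–9 N, so this is the one that dips. I'll press it until firm.

>>> servo_tool --increments '[0,0,1,0,0,0,0,0,0,1,0,0,0,0,0,0,0.5,0,0,0,0,0,0,0,0,0,0,0,0,0,0,0,0,0,0,0,0,0,0,0,0,0,0,0,0,0,0,0,0,0,0,0,0,0,0,0]'

```text
clock: 12.15
tcp_pos: [0.501, 0.0867, 0.0383]
orientation: [-3.127, -0.306, 0.0]
contact_force: [-1.0, 1.3, 5.5]
grip_width: -0.0004
```

Run:
```python
from bench import *
import cv2
p,d=grab_frame('side');cv2.imwrite("pics/s2.png",cv2.resize(p[140:280,220:400,::-1],None,fx=4,fy=4,interpolation=cv2.INTER_CUBIC))
```

```text
(no output)
```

View pics/s2.png

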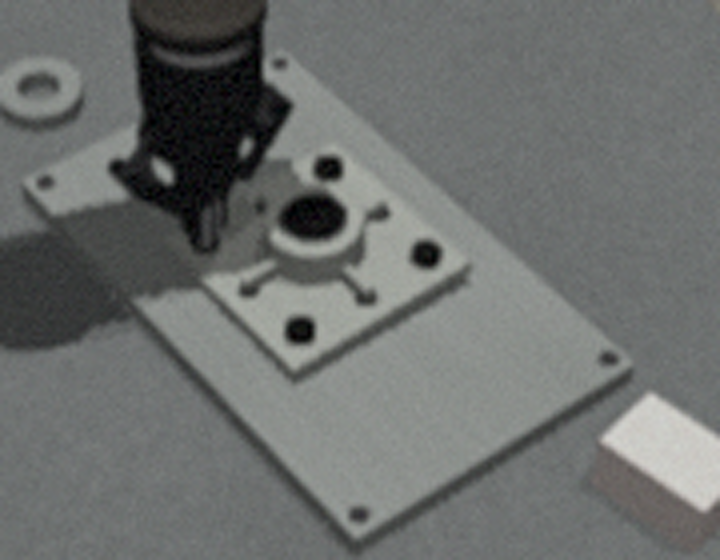

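Run:
```python
from bench import *
from plan import *
o=get_obs();o['tcp_pos']=o['tcp_pos']+[0,0,.07];plan(o,[.60,-.19,.21],1.69,10)
```

```text
4.4, 29.1, -10.2 | -0.000, -0.000, -0.149
-0.0, 29.4, -10.2 | -0.000, -0.000, -0.149
-4.4, 29.1, -10.2 | -0.000, -0.000, -0.149
-8.7, 28.1, -10.2 | -0.000, -0.000, -0.149
-12.8, 26.5, -10.2 | -0.000, -0.000, -0.149
-16.6, 24.3, -10.2 | -0.000, -0.000, -0.149
-20.0, 21.5, -10.2 | -0.000, -0.000, -0.149
-23.0, 18.3, -10.2 | -0.000, -0.000, -0.149
-25.5, 14.7, -10.2 | -0.000, -0.000, -0.149
-27.4, 10.7, -10.2 | -0.000, -0.000, -0.149
```

The crop shows the closed fingers on the near-left plug at (205,240). Next I'll lift and move over to look at the wedge.

>>> servo_tool --increments '[0,0,-10,0,0,0,0,0,0,-60,0,0,0,0,4,29,-10,0,0,-0.149,0,0,29,-10,0,0,-0.149,0,-4,29,-10,0,0,-0.149,0,-9,28,-10,0,0,-0.149,0,-13,27,-10,0,0,-0.149,0,-17,24,-10,0,0,-0.149,0]'

```text
clock: 13.2
tcp_pos: [0.5591, -0.0812, 0.1687]
orientation: [2.684, 1.633, -0.002]
contact_force: [0.1, 0.2, -0.8]
grip_width: -0.0003
```

>>> servo_tool --increments '[-20,22,-10,0,0,-0.149,0,-23,18,-10,0,0,-0.149,0,-26,15,-10,0,0,-0.149,0,-27,11,-10,0,0,-0.149,0,0,0,0,0,0,0,0,0,0,0,0,0,0,0,0,0,0,0,0,0,0,0,0,0,0,0,0,0]'

```text
clock: 14.2
tcp_pos: [0.5991, -0.1899, 0.208]
orientation: [-2.089, -2.345, 0.0]
contact_force: [-0.8, -0.3, 0.7]
grip_width: -0.0
```

Run:
```python
from bench import *
from h import *
o=get_obs();p,d=grab_frame('wrist');cv2.imwrite("pics/w2.png",p[:,:,::-1])
np.savez('w2.npz',p=p,d=d,pos=o['tcp_pos'],ori=o['orientation']);print(o['tcp_pos'],o['orientation'],o['joints'])
```

```text
[ 0.59908848 -0.18988366  0.20804429] [-2.08938019e+00 -2.34509687e+00  2.61598998e-04] [ 0.04002742  0.42722665  0.22498142  1.70835017 -0.108991    1.01895225
  1.98874887]
```

View pics/w2.png

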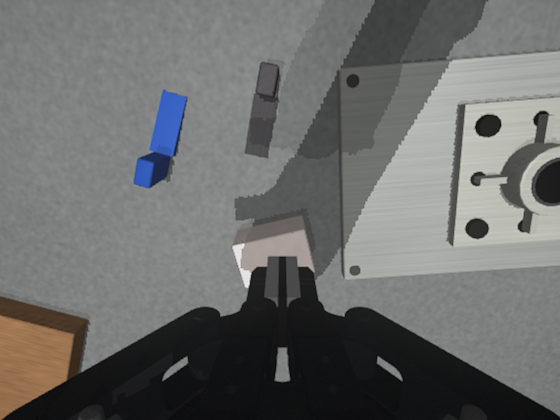

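The dark steel wedge has its block at (267,80) and its nose at (257,155). The blue one at (165,140) is the look-alike, with its block at the far end. I'll enlarge and measure the dark one.

Run:
```python
from bench import *
from h import *
f=np.load('w2.npz');p=f['p'];d=f['d'];o=dict(tcp_pos=f['pos'],orientation=f['ori'])
c=calibration('wrist');T=wristT(c,o)
cv2.imwrite('pics/w2c.png',cv2.resize(p[50:170,215:335,::-1],None,fx=5,fy=5,interpolation=cv2.INTER_CUBIC))
pts=[]
H={}
for v in range(55,165):
    for u in range(235,290):
        if d[v,u]>0:
            P=world(c,u,v,d=d[v,u],T=T); H[(u,v)]=P
A=np.array(list(H.values()))
top=A[(A[:,2]>.045)&(A[:,2]<.055)]
print('block top',len(top),top.mean(0).round(4),cv2.minAreaRect((top[:,:2]*1000).astype(np.float32)))
bl=A[(A[:,2]>.0025)&(A[:,2]<.0125)]
print('blade',len(bl),bl.mean(0).round(4),cv2.minAreaRect((bl[:,:2]*1000).astype(np.float32)))
bench=A[A[:,2]<.002];print('bench z',np.median(bench[:,2]))
np.save('A.npy',A)
```

```text
block top 622 [ 0.507  -0.2146  0.0506] ((507.0081787109375, -214.7010955810547), (15.936277389526367, 26.04804229736328), 84.91465759277344)
blade 1536 [ 0.5476 -0.2185  0.0071] ((536.2272338867188, -217.84194946289062), (102.06953430175781, 53.03186798095703), 5.665416240692139)
bench z 0.0008344686726521333
```

View pics/w2c.png

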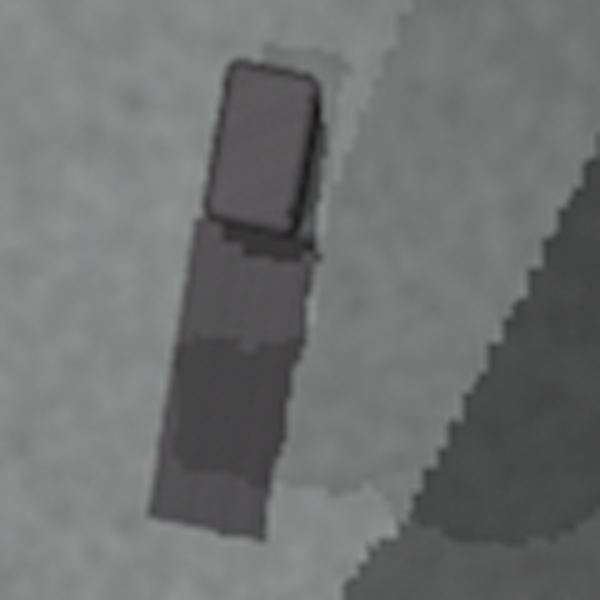

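Run:
```python
from bench import *
from h import *
f=np.load('w2.npz');o=dict(tcp_pos=f['pos'],orientation=f['ori'])
c=calibration('wrist');T=wristT(c,o)
q=[world(c,215+a/5,50+b/5,z=.002,T=T) for a,b in [(150,517),(265,540)]];n=(q[0]+q[1])/2
print(q,n);g=np.array([.507,-.2147])
v=n[:2]-g;print(np.hypot(*v),np.arctan2(v[1],v[0]))
ct=calibration('top');print(project(ct,[.507,-.2147,.05]),project(ct,[*n[:2],.002]))
p=np.load('top0.npz')['p'];cv2.imwrite('pics/tw.png',cv2.resize(p[165:220,340:395,::-1],None,fx=10,fy=10,interpolation=cv2.INTER_CUBIC))
```

```text
[array([ 0.57872301, -0.23173423,  0.002     ]), array([ 0.58072062, -0.20746509,  0.002     ])] [ 0.57972182 -0.21959966  0.002     ]
0.07288668815038041 -0.067273767254197
[369.71605855 200.46177365] [367.75478303 176.86722637]
```

View pics/tw.png

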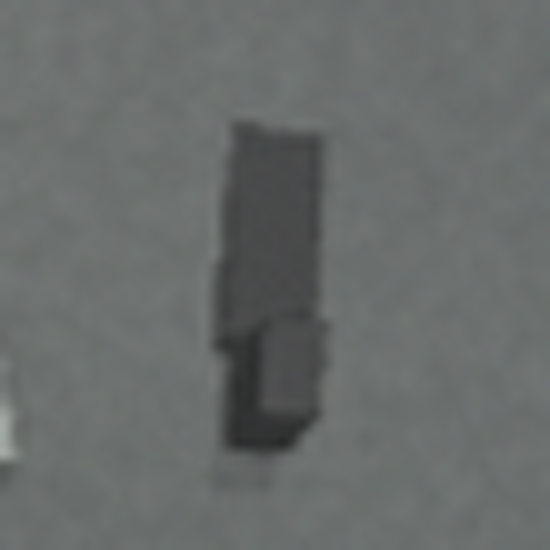

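Run:
```python
from bench import *
from plan import *
o=get_obs();plan(o,[.507,-.2147,.070],1.496,6)
```

```text
-2.3, -15.7, 23.0 | -0.000, -0.000, 0.032
-2.8, -15.6, 23.0 | -0.000, -0.000, 0.032
-3.3, -15.5, 23.0 | -0.000, -0.000, 0.032
-3.8, -15.4, 23.0 | -0.000, -0.000, 0.032
-4.3, -15.3, 23.0 | -0.000, -0.000, 0.032
-4.8, -15.2, 23.0 | -0.000, -0.000, 0.032
```

>>> servo_tool --increments '[-2,-16,20,0,0,0.032,45,-3,-16,25,0,0,0.032,45,-3,-15,25,0,0,0.032,45,-4,-15,25,0,0,0.032,45,-4,-15,25,0,0,0.032,45,-5,-15,18,0,0,0.032,45,0,0,0,0,0,0,45,0,0,0,0,0,0,45]' --squeeze 40

```text
clock: 15.25
tcp_pos: [0.5092, -0.215, 0.0711]
orientation: [2.304, 2.134, 0.002]
contact_force: [-0.0, -0.5, 0.8]
grip_width: 0.0451
```

Run:
```python
from bench import *
from plan import *
o=get_obs();print(o['tcp_pos'],o['grip_width']);plan(o,[.507,-.2147,.0105],1.496,1)
```

```text
[ 0.50921933 -0.21503575  0.07109967] 0.045116664832247265
0.2, -2.3, 60.6 | 0.002, 0.000, -0.002
```

>>> servo_tool --increments '[0,-1.5,20,0,0,0,45,0,0,25,0,0,0,45,0,0,15,0,0,0,45,0,0,0,0,0,0,45,0,0,0,0,0,0,14,0,0,0,0,0,0,14,0,0,0,0,0,0,14,0,0,0,0,0,0,14]'

```text
clock: 16.25
tcp_pos: [0.5073, -0.2153, 0.0112]
orientation: [2.305, 2.132, 0.002]
contact_force: [-0.2, 0.2, 6.6]
grip_width: 0.0155
```

>>> servo_tool --increments '[0,0,0,0,0,0,5,0,0,0,0,0,0,5,0,0,-10,0,0,0,5,0,0,-30,0,0,0,5,0,0,-40,0,0,0,5,0,0,-30,0,0,0,5,0,0,0,0,0,0,5,0,0,0,0,0,0,5]'

```text
clock: 17.25
tcp_pos: [0.5057, -0.2148, 0.1198]
orientation: [-2.305, -2.133, 0.001]
contact_force: [-0.3, 0.9, -0.4]
grip_width: 0.0154
```

Run:
```python
from bench import *
from plan import *
o=get_obs();print(o['tcp_pos'],o['grip_width'],o['contact_force'])
p,d=grab_frame('wrist');cv2.imwrite("pics/w3.png",p[:,:,::-1]);np.savez('w3.npz',p=p,d=d,pos=o['tcp_pos'],ori=o['orientation'])
p,d=grab_frame('side');cv2.imwrite("pics/s3.png",cv2.resize(p[150:350,220:450,::-1],None,fx=3,fy=3))
```

```text
[ 0.50573265 -0.21477055  0.11981958] 0.015441287748122454 [-0.25354634  0.93507346 -0.36688349]
```

View pics/s3.png

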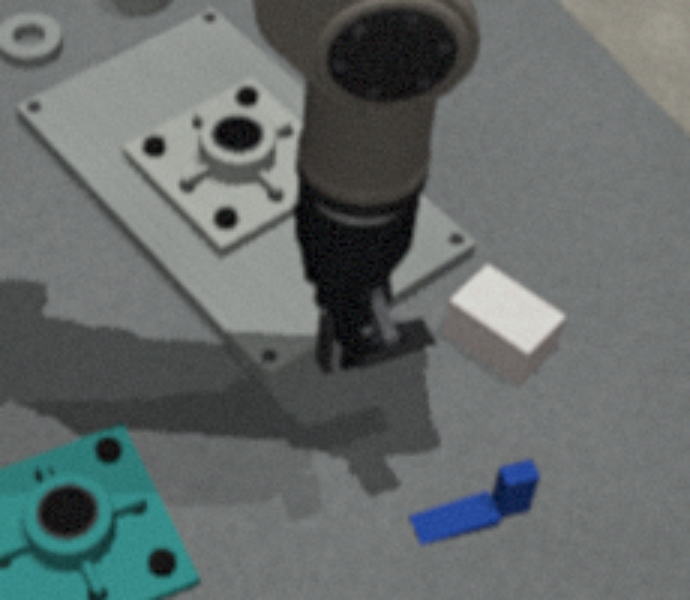

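View pics/w3.png

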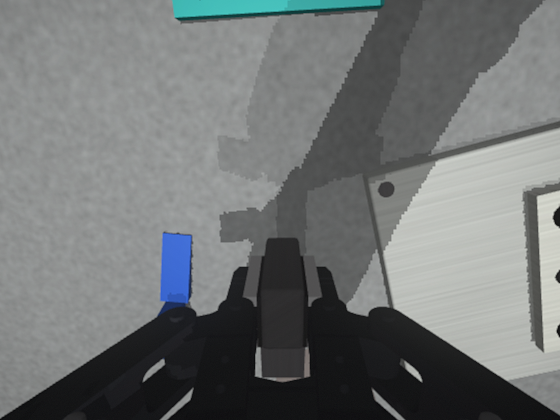

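The wedge is held, with its nose along tool +y. I'll measure its pose in the hand, and the bearing and can positions.

Run:
```python
from bench import *
from h import *
f=np.load('w3.npz');p=f['p'];d=f['d']
c=calibration('wrist');T=np.array(c['T_tool_cam'])
cv2.imwrite('pics/w3c.png',cv2.resize(p[220:400,220:345,::-1],None,fx=4,fy=4,interpolation=cv2.INTER_CUBIC)[:,:])
vs,us=np.mgrid[225:400,240:325]
A=[];U=[]
for u,v in zip(us.ravel(),vs.ravel()):
    if d[v,u]>0: A.append(world(c,u,v,d=d[v,u],T=T));U.append((u,v))
A=np.array(A);U=np.array(U)
for u in (275,283,290):
    print(u,[(v,(world(c,u,v,d=d[v,u],T=T)*1000).round(1).tolist()) for v in range(232,385,8)])
t=get_obs();print(t['clock'])
ct=calibration('top');ft=np.load('top0.npz')
for u,v in [(168,211),(160,161)]: print(world(ct,u,v,d=ft['d'][v,u]).round(3))
```

```text
275 [(232, [-6.4, 27.7, 118.0]), (240, [-4.0, -13.7, 5.5]), (248, [-3.8, -13.9, -4.1]), (256, [-3.6, -13.5, -11.7]), (264, [-3.5, -13.6, -19.1]), (272, [-3.3, -13.5, -25.7]), (280, [-3.2, -13.4, -31.7]), (288, [-3.1, -13.4, -37.3]), (296, [-3.1, -11.5, -39.5]), (304, [-3.1, -7.7, -38.7]), (312, [-3.1, -4.7, -39.3]), (320, [-3.1, -1.7, -39.9]), (328, [-3.1, 1.7, -40.0]), (336, [-3.2, 6.2, -38.8]), (344, [-3.2, 9.0, -39.8]), (352, [-4.3, 53.3, 6.8]), (360, [-4.4, 58.5, 6.7]), (368, [-4.4, 64.0, 6.7]), (376, [-4.5, 71.0, 8.1]), (384, [-2.4, -9.0, -75.8])]
283 [(232, [0.3, 27.9, 118.5]), (240, [-0.1, -13.6, 5.7]), (248, [-0.1, -13.4, -3.2]), (256, [-0.2, -13.5, -11.5]), (264, [-0.2, -13.5, -19.0]), (272, [-0.2, -13.9, -26.4]), (280, [-0.2, -14.0, -32.7]), (288, [-0.2, -13.3, -37.1]), (296, [-0.2, -11.5, -39.5]), (304, [-0.2, -8.9, -40.6]), (312, [-0.2, -4.8, -39.4]), (320, [-0.2, -0.9, -38.8]), (328, [-0.2, 1.8, -39.8]), (336, [-0.2, 4.7, -40.6]), (344, [-0.2, 9.0, -39.7]), (352, [0.0, 51.6, 4.9]), (360, [0.0, 58.7, 6.9]), (368, [0.0, 63.9, 6.6]), (376, [0.1, 70.2, 7.3]), (384, [-0.3, -9.4, -76.3])]
290 [(232, [6.1, 27.7, 118.3]), (240, [3.3, -13.3, 6.3]), (248, [3.0, -13.7, -3.8]), (256, [2.9, -13.4, -11.3]), (264, [2.7, -13.7, -19.4]), (272, [2.6, -13.1, -25.1]), (280, [2.4, -14.0, -32.7]), (288, [2.3, -13.7, -37.8]), (296, [2.3, -11.6, -39.7]), (304, [2.3, -7.7, -38.7]), (312, [2.3, -4.7, -39.3]), (320, [2.4, -1.0, -38.9]), (328, [2.4, 2.4, -39.0]), (336, [2.4, 5.6, -39.4]), (344, [2.4, 8.8, -39.9]), (352, [3.8, 51.7, 5.0]), (360, [3.9, 58.3, 6.4]), (368, [-0.6, -77.9, -143.3]), (376, [4.0, 70.7, 7.8]), (384, [1.5, -8.4, -75.3])]
17.35
[0.481 0.291 0.007]
[0.591 0.301 0.081]
```

View pics/w3c.png

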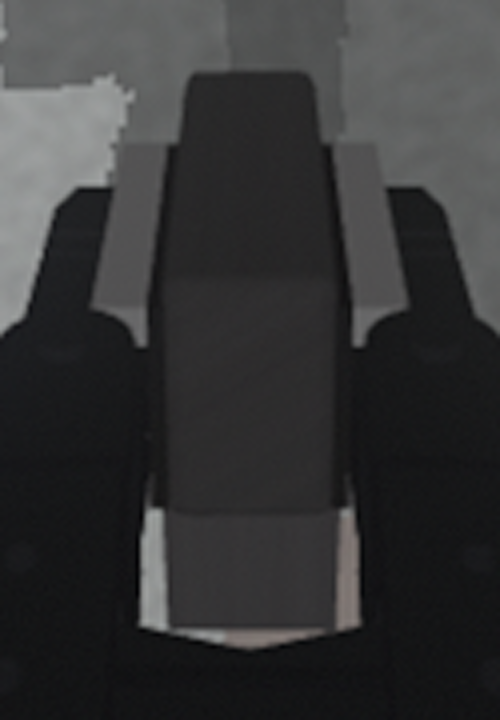

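Run:
```python
from bench import *
from plan import *
o=get_obs();plan(o,[.4823,.1884,.125],.1915,13)
```

```text
30.8, -4.2, -0.4 | -0.000, 0.000, 0.100
30.2, -7.2, -0.4 | -0.000, 0.000, 0.100
29.3, -10.2, -0.4 | -0.000, 0.000, 0.100
28.2, -13.1, -0.4 | -0.000, 0.000, 0.100
26.7, -15.8, -0.4 | -0.000, 0.000, 0.100
25.0, -18.4, -0.4 | -0.000, 0.000, 0.100
23.0, -20.8, -0.4 | -0.000, 0.000, 0.100
20.8, -23.0, -0.4 | -0.000, 0.000, 0.100
18.4, -25.0, -0.4 | -0.000, 0.000, 0.100
15.8, -26.7, -0.4 | -0.000, 0.000, 0.100
13.1, -28.2, -0.4 | -0.000, 0.000, 0.100
10.2, -29.3, -0.4 | -0.000, 0.000, 0.100
7.2, -30.2, -0.4 | -0.000, 0.000, 0.100
```

>>> servo_tool --increments '[31,-4,0,0,0,0.1,5,30,-7,0,0,0,0.1,5,29,-10,0,0,0,0.1,5,28,-13,-1,0,0,0.1,5,27,-16,-1,0,0,0.1,5,25,-18,-1,0,0,0.1,5,23,-21,-1,0,0,0.1,5,21,-23,-1,0,0,0.1,5]'

```text
clock: 18.35
tcp_pos: [0.4922, 0.0335, 0.1243]
orientation: [2.957, 1.062, -0.003]
contact_force: [-0.2, 0.6, -1.6]
grip_width: 0.016
```

>>> servo_tool --increments '[18,-25,0,0,0,0.1,5,16,-27,0,0,0,0.1,5,13,-28,0,0,0,0.1,5,10,-29,0,0,0,0.1,5,7,-30,0,0,0,0.1,5,0,0,0,0,0,0,5,0,0,0,0,0,0,5,0,0,0,0,0,0,5]'

```text
clock: 19.35
tcp_pos: [0.4834, 0.1855, 0.125]
orientation: [3.126, 0.3, -0.001]
contact_force: [0.8, 0.1, -1.3]
grip_width: 0.0155
```

Run:
```python
from bench import *
from plan import *
o=get_obs();print(o['tcp_pos'],o['joints'])
plan(o,[.4823,.1884,.045],.1915,1)
p,d=grab_frame('wrist');cv2.imwrite("pics/w4.png",p[:,:,::-1]);np.savez('w4.npz',p=p,d=d,pos=o['tcp_pos'],ori=o['orientation'])
```

```text
[0.48338815 0.18547506 0.1249982 ] [-0.88370713  0.38815487  0.49113131  2.05177831 -0.26089826  0.7617678
 -0.04144589]
-0.5, -3.1, 80.0 | 0.001, 0.001, 0.000
```

View pics/w4.png

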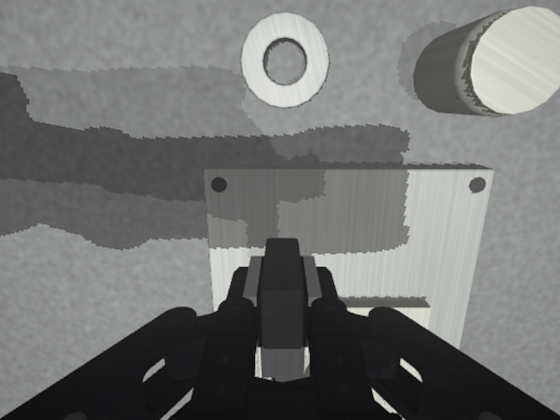

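The near-left insertion side shows the flange's +y edge at about (340–428,302), plus the plate's left end edges. I'll measure those in the tool frame.

Run:
```python
from bench import *
from h import *
f=np.load('w4.npz');p=f['p'];d=f['d']
o=dict(tcp_pos=f['pos'],orientation=f['ori'])
c=calibration('wrist');T=np.array(c['T_tool_cam']);W=wristT(c,o)
for u in (350,370,390,410,422):
    print(u,[(v,(world(c,u,v,d=d[v,u],T=T)*1000).round(1).tolist(),round(world(c,u,v,d=d[v,u],T=W)[2]*1000,1)) for v in range(292,318,2)][2:10])
# plate -x edge and +y edge
for v in (185,200,215,230):
    for u in range(200,222):
        P=world(c,u,v,d=d[v,u],T=W)
        if P[2]>.012: print('xedge',v,u,(world(c,u,v,z=.02,T=W)).round(4),(world(c,u,v,d=d[v,u],T=T)*1000).round(1));break
for u in (230,300,350,400,450):
    for v in range(160,185):
        P=world(c,u,v,d=d[v,u],T=W)
        if P[2]>.015: print('yedge',u,v,(world(c,u,v,d=d[v,u],T=T)*1000).round(1));break
for u,v in [(219,184.5),(477,184.5)]: print('hole',(world(c,u,v,z=.02,T=W)).round(4))
cv2.imwrite('pics/w4c.png',cv2.resize(p[250:350,300:460,::-1],None,fx=5,fy=5,interpolation=cv2.INTER_CUBIC))
```

```text
350 [(296, [58.5, 80.6, 104.5], np.float64(20.5)), (298, [58.4, 81.8, 103.3], np.float64(21.7)), (300, [58.7, 84.4, 104.3], np.float64(20.8)), (302, [57.1, 81.4, 96.8], np.float64(28.2)), (304, [56.7, 82.0, 94.8], np.float64(30.2)), (306, [56.0, 81.3, 91.1], np.float64(33.9)), (308, [55.7, 82.0, 89.3], np.float64(35.7)), (310, [55.9, 84.1, 89.6], np.float64(35.4))]
370 [(296, [75.4, 80.3, 104.0], np.float64(21.0)), (298, [75.2, 81.7, 103.1], np.float64(21.9)), (300, [75.4, 83.7, 103.3], np.float64(21.7)), (302, [73.8, 81.7, 97.3], np.float64(27.7)), (304, [73.0, 81.5, 94.1], np.float64(30.9)), (306, [72.4, 81.8, 91.7], np.float64(33.3)), (308, [71.9, 82.3, 89.8], np.float64(35.2)), (310, [30.0, -10.9, -47.1], np.float64(172.1))]
390 [(296, [92.2, 80.1, 103.8], np.float64(21.2)), (298, [92.7, 82.6, 104.6], np.float64(20.4)), (300, [92.7, 84.2, 104.1], np.float64(20.9)), (302, [90.4, 81.8, 97.4], np.float64(27.6)), (304, [89.5, 81.7, 94.4], np.float64(30.6)), (306, [88.7, 81.7, 91.7], np.float64(33.3)), (308, [36.8, -11.2, -46.5], np.float64(171.4)), (310, [35.8, -12.4, -49.3], np.floa
[... 521 characters left out ...]
oat64(19.9)), (302, [116.8, 81.5, 97.1], np.float64(27.9)), (304, [115.7, 81.6, 94.3], np.float64(30.7)), (306, [114.8, 81.8, 91.8], np.float64(33.2)), (308, [113.6, 81.7, 88.9], np.float64(36.1)), (310, [113.9, 83.7, 89.0], np.float64(35.9))]
xedge 185 202 [0.4212 0.1897 0.02  ] [   0.4  -77.7 -143.3]
xedge 200 205 [0.4249 0.1782 0.02  ] [-58.6  -4.3 104.5]
xedge 215 206 [0.4271 0.1662 0.02  ] [-58.7   8.  104.7]
xedge 230 207 [0.4295 0.1538 0.02  ] [-58.8  20.6 104.5]
yedge 230 168 [-38.9 -28.4 108.7]
yedge 300 168 [ 14.4 -28.5 108.6]
yedge 350 168 [ 52.3 -28.7 107.9]
yedge 400 168 [ 90.4 -28.5 108.6]
yedge 450 169 [127.2 -28.4 105.8]
hole [0.4338 0.1925 0.02  ]
hole [0.6266 0.2301 0.02  ]
```

View pics/w4c.png

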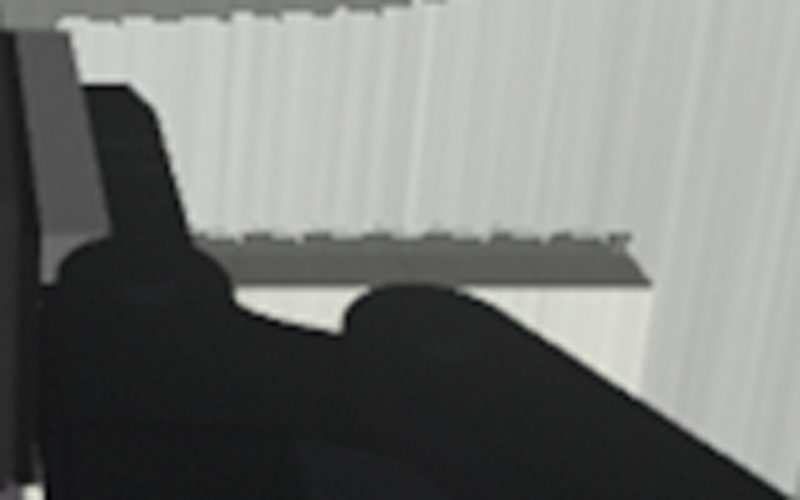

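>>> servo_tool --increments '[1,0,20,0,0,0,5,0,0,30,0,0,0,5,0,0,25,0,0,0,5,0,0,12,0,0,0,5,0,0,5,0,0,0,5,0,0,0,0,0,0,5,0,0,0,0,0,0,5,0,0,0,0,0,0,5]'

```text
clock: 20.4
tcp_pos: [0.4848, 0.1873, 0.0339]
orientation: [-3.126, -0.303, -0.002]
contact_force: [0.6, 0.7, -1.5]
grip_width: 0.0157
```

>>> servo_tool --increments '[0,0,1,0,0,0,5,0,0,1,0,0,0,5,0,0,0.5,0,0,0,5,0,0,0.5,0,0,0,5,0,0,0,0,0,0,5,0,0,0,0,0,0,5,0,0,0,0,0,0,5,0,0,0,0,0,0,5]'

```text
clock: 21.4
tcp_pos: [0.4845, 0.1872, 0.0312]
orientation: [-3.126, -0.302, 0.0]
contact_force: [-3.8, 0.1, 12.3]
grip_width: 0.0157
```

>>> servo_tool --increments '[0,0,-0.6,0,0,0,5,0,3,0,0,0,0,5,0,5,0,0,0,0,5,0,5,0,0,0,0,5,0,5,0,0,0,0,5,0,3,0,0,0,0,5,0,0,0,0,0,0,5,0,0,0,0,0,0,5]'

```text
clock: 22.4
tcp_pos: [0.4893, 0.1663, 0.0312]
orientation: [-3.127, -0.302, -0.002]
contact_force: [-0.3, 0.9, 5.2]
grip_width: 0.0158
```

>>> servo_tool --increments '[0,2,0,0,0,0,5,-0.5,2,0,0,0,0,5,0,2,0,0,0,0,5,0,0,0,0,0,0,5,0,0,0,0,0,0,5,0,0,0,0,0,0,5,0,0,0,0,0,0,5,0,0,0,0,0,0,5]'

```text
clock: 23.4
tcp_pos: [0.4899, 0.1608, 0.0312]
orientation: [-3.126, -0.303, -0.002]
contact_force: [-0.7, 4.0, 5.9]
grip_width: 0.0155
```

Run:
```python
from bench import *
from h import *
o=get_obs();print(o['tcp_pos'],o['contact_force'],o['clock'])
p,d=grab_frame('side');cv2.imwrite("pics/s5.png",cv2.resize(p[140:280,210:390,::-1],None,fx=4,fy=4,interpolation=cv2.INTER_CUBIC))
p,d=grab_frame('wrist');cv2.imwrite("pics/w5.png",p[:,:,::-1]);np.savez('w5.npz',p=p,d=d,pos=o['tcp_pos'],ori=o['orientation'])
c=calibration('wrist');T=np.array(c['T_tool_cam'])
for u in (350,370,390,410): print([(v,(world(c,u,v,d=d[v,u],T=T)*1000).round(1).tolist()) for v in range(300,400,4) if 40<world(c,u,v,d=d[v,u],T=T)[1]*1000<75 ])
```

```text
[0.4898812  0.16076002 0.03124451] [-0.69717577  3.96859114  5.92183552] 23.4
[]
[]
[]
[(368, [68.0, 56.4, -1.4]), (372, [67.0, 56.5, -4.1])]
```

View pics/s5.png

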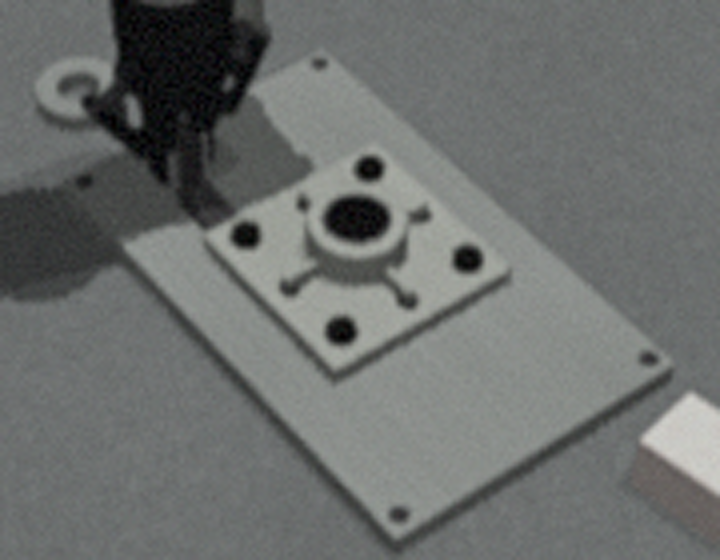

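View pics/w5.png

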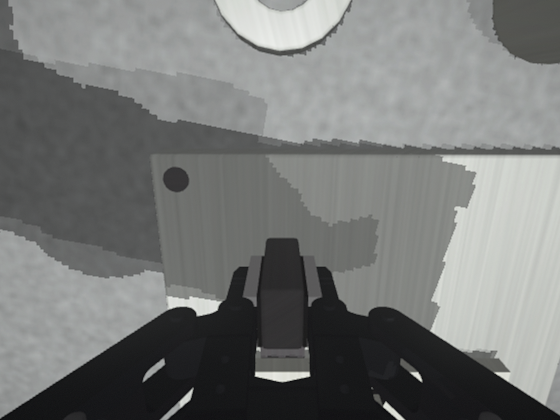

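>>> servo_tool --increments '[0,1,0,0,0,0,5,0,1,0,0,0,0,5,0,0.5,0,0,0,0,5,0,0,0,0,0,0,5,0,0,0,0,0,0,5,0,0,0,0,0,0,5,0,0,0,0,0,0,5,0,0,0,0,0,0,5]'

```text
clock: 24.5
tcp_pos: [0.4903, 0.1587, 0.0313]
orientation: [-3.126, -0.303, -0.002]
contact_force: [-0.4, 4.3, 6.3]
grip_width: 0.0153
```

>>> servo_tool --increments '[0,1,0,0,0,0,5,0,1,0,0,0,0,5,0,0,0,0,0,0,5,0,0,0,0,0,0,5,0,0,0,0,0,0,5,0,0,0,0,0,0,5,0,0,0,0,0,0,5,0,0,0,0,0,0,5]'

```text
clock: 25.5
tcp_pos: [0.4907, 0.1566, 0.0312]
orientation: [-3.126, -0.303, -0.002]
contact_force: [-1.2, 3.4, 6.9]
grip_width: 0.0154
```

Run:
```python
from bench import *
from h import *
o=get_obs();print(o['tcp_pos'],o['contact_force'],o['clock'])
p,d=grab_frame('wrist');np.savez('w6.npz',p=p,d=d,pos=o['tcp_pos'],ori=o['orientation'])
c=calibration('wrist');T=np.array(c['T_tool_cam']);W=wristT(c,o)
for u in range(410,520,12): print(u,[(v,(world(c,u,v,d=d[v,u],T=T)*1000).round(1).tolist()) for v in range(355,385,3)][::2])
for u in (275,283,290): print([(v,(world(c,u,v,d=d[v,u],T=T)*1000).round(1).tolist()) for v in range(250,370,15)])
```

```text
[0.49066741 0.15660783 0.03123872] [-1.16374     3.44413822  6.93555114] 25.5
410 [(355, [35.8, -10.8, -67.8]), (361, [36.5, -7.8, -66.8]), (367, [66.5, 53.0, -4.3]), (373, [67.0, 57.0, -4.2]), (379, [42.1, 8.4, -56.9])]
422 [(355, [39.1, -10.9, -68.0]), (361, [38.4, -10.5, -69.7]), (367, [38.1, -9.5, -70.8]), (373, [38.5, -7.2, -70.5]), (379, [38.4, -5.9, -71.3])]
434 [(355, [42.5, -10.6, -67.6]), (361, [41.5, -10.7, -70.0]), (367, [40.2, -11.5, -72.9]), (373, [40.2, -9.9, -73.3]), (379, [40.3, -8.2, -73.5])]
446 [(355, [45.2, -11.6, -68.8]), (361, [44.6, -10.9, -70.2]), (367, [42.5, -12.6, -74.2]), (373, [42.7, -10.9, -74.3]), (379, [41.9, -10.7, -76.1])]
458 [(355, [48.5, -11.6, -68.8]), (361, [47.4, -11.6, -70.9]), (367, [46.5, -11.4, -72.8]), (373, [45.8, -10.9, -74.3]), (379, [44.6, -11.2, -76.6])]
470 [(355, [101.8, 52.8, 3.9]), (361, [50.7, -11.4, -70.7]), (367, [49.1, -12.1, -73.5]), (373, [48.3, -11.7, -75.1]), (379, [47.9, -10.8, -76.1])]
482 [(355, [107.7, 52.1, 3.1]), (361, [104.9, 51.7, -1.5]), (367, [52.5, -11.7, -73.1]), (373, [51.6, -11.3, -74.8]), (379, [51.3, -10.3
[... 403 characters left out ...]
 71.6, 10.9]), (379, [137.0, 75.5, 10.5])]
[(250, [-2.6, -13.0, -4.5]), (265, [-2.3, -13.6, -20.3]), (280, [-2.1, -13.3, -31.7]), (295, [-2.0, -11.2, -38.6]), (310, [-2.0, -5.5, -39.5]), (325, [-2.0, 0.8, -39.5]), (340, [0.4, -77.7, -143.3]), (355, [-3.1, 52.4, 3.4])]
[(250, [1.0, -13.2, -5.1]), (265, [1.0, -13.7, -20.4]), (280, [0.9, -13.3, -31.8]), (295, [0.9, -11.8, -39.6]), (310, [0.9, -5.5, -39.3]), (325, [0.9, 1.4, -38.7]), (340, [0.9, 7.6, -39.3]), (355, [1.2, 51.5, 2.5])]
[(250, [4.2, -13.7, -6.2]), (265, [3.8, -13.8, -20.7]), (280, [3.6, -13.0, -31.2]), (295, [3.4, -11.7, -39.4]), (310, [3.4, -6.1, -40.3]), (325, [3.5, 0.4, -40.1]), (340, [3.5, 7.0, -40.1]), (355, [4.9, 51.7, 2.7])]
```

>>> servo_tool --increments '[0,0.5,0,0,0,0,5,0,0.5,0,0,0,0,5,0,0,0,0,0,0,5,0,0,0,0,0,0,5,0,0,0,0,0,0,5,0,0,0,0,0,0,5,0,0,0,0,0,0,5,0,0,0,0,0,0,5]'

```text
clock: 26.55
tcp_pos: [0.4908, 0.1558, 0.0313]
orientation: [-3.126, -0.303, -0.002]
contact_force: [-0.7, 3.4, 5.1]
grip_width: 0.0152
```

>>> servo_tool --increments '[0,0.5,0,0,0,0,5,0,0,0,0,0,0,5,0,0,0,0,0,0,45,0,0,0,0,0,0,45,0,0,0,0,0,0,45,0,0,-15,0,0,0,45,0,0,-30,0,0,0,45,0,0,-40,0,0,0,45]'

```text
clock: 27.55
tcp_pos: [0.4898, 0.1542, 0.1171]
orientation: [3.126, 0.302, -0.002]
contact_force: [0.7, -1.2, -0.4]
grip_width: 0.0451
```

>>> servo_tool --increments '[0,0,-5,0,0,0,0,0,0,0,0,0,0,0,0,0,0,0,0,0,0,0,0,0,0,0,0,0,0,0,0,0,0,0,0,0,0,0,0,0,0,0,0,0,0,0,0,0,0,0,0,0,0,0,0,0]'

```text
clock: 28.55
tcp_pos: [0.4903, 0.1546, 0.1209]
orientation: [3.127, 0.303, -0.0]
contact_force: [-0.1, -0.2, 0.2]
grip_width: -0.0002
```

Run:
```python
from bench import *
from h import *
o=get_obs();print(o['tcp_pos'],o['contact_force'],o['clock'])
p,d=grab_frame('wrist');np.savez('w7.npz',p=p,d=d,pos=o['tcp_pos'],ori=o['orientation']);cv2.imwrite("pics/w7.png",p[:,:,::-1])
p,d=grab_frame('side');cv2.imwrite("pics/s7.png",cv2.resize(p[140:280,210:390,::-1],None,fx=4,fy=4,interpolation=cv2.INTER_CUBIC))
```

```text
[0.4902667  0.15458081 0.12088262] [-0.11573548 -0.21820231  0.23507736] 28.55
```

View pics/w7.png

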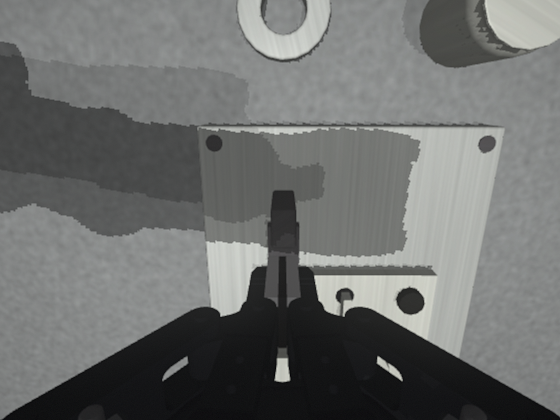

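View pics/s7.png

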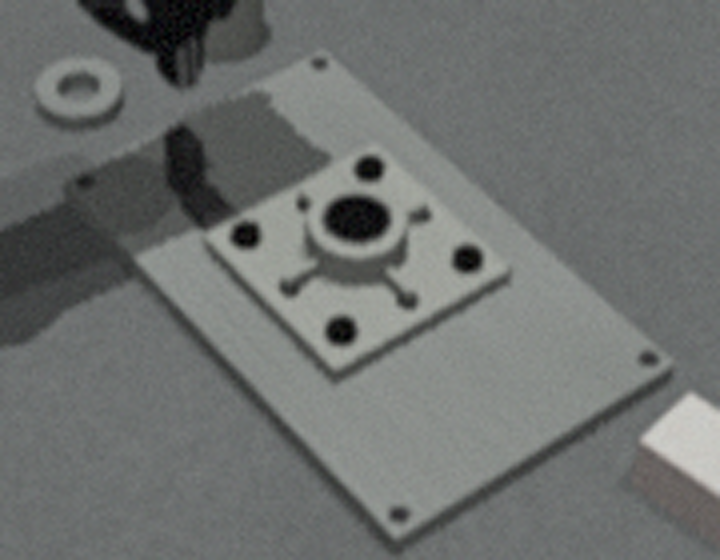

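The wedge stands released at the near-left corner, with its block at (283,220) in the wrist view. I'll measure how far it is in, and where to press.

Run:
```python
from bench import *
from h import *
f=np.load('w7.npz');p=f['p'];d=f['d'];o=dict(tcp_pos=f['pos'],orientation=f['ori'])
c=calibration('wrist');W=wristT(c,o)
ex=np.array([np.cos(.1915),np.sin(.1915)]);ey=np.array([-ex[1],ex[0]]);ctr=np.array([.560,.0475])
def fl(P): q=(P[:2]-ctr)*1000; return np.array([q@ex,q@ey,P[2]*1000]).round(1)
A=np.array([world(c,u,v,d=d[v,u],T=W) for v in range(180,260) for u in range(262,305) if d[v,u]>0])
A=np.array([fl(a) for a in A]);
b=A[(A[:,2]>66)&(A[:,2]<74)];print('top',len(b),np.median(b,0),b.min(0),b.max(0))
b=A[(A[:,2]>35)&(A[:,2]<60)&(A[:,1]>110)];print('back',len(b),np.percentile(b[:,1],[5,50,95]),'x',b[:,0].min(),b[:,0].max())
for u in (340,370,400,425):print(u,[fl(world(c,u,v,d=d[v,u],T=W)).tolist() for v in (268,270,272,274,276,278)])
print('FLplug',fl(world(c,410,300.5,z=.043,T=W)))
from plan import plan
plan(get_obs(),[.502,.0868,.062],.1915,4)
```

```text
top 1028 [-46.8 120.7  70.7] [-55.  106.7  66.2] [-39.1 132.8  72.4]
back 237 [131.48 132.2  132.6 ] x -55.1 -39.1
340 [[-0.1, 66.4, 20.1], [-1.2, 67.8, 26.2], [-1.9, 68.1, 30.0], [-2.4, 68.1, 33.2], [-2.6, 67.2, 34.6], [-2.9, 66.5, 36.5]]
370 [[24.0, 66.9, 21.0], [22.5, 68.0, 26.5], [21.8, 67.8, 29.4], [20.8, 68.2, 33.2], [20.2, 67.8, 35.7], [20.2, 66.3, 36.1]]
400 [[48.2, 67.0, 21.1], [46.2, 68.2, 26.8], [44.8, 68.7, 30.8], [44.6, 67.5, 31.8], [43.0, 68.1, 36.2], [43.4, 66.2, 35.7]]
425 [[68.4, 67.1, 21.3], [65.8, 68.4, 27.1], [64.5, 68.4, 30.3], [63.5, 68.1, 32.9], [62.0, 68.4, 36.5], [62.8, 65.9, 35.2]]
FLplug [50.2 51.  43. ]
-0.4, 17.2, 14.7 | -0.000, -0.000, 0.000
-0.4, 17.2, 14.7 | -0.000, -0.000, 0.000
-0.4, 17.2, 14.7 | -0.000, -0.000, 0.000
-0.4, 17.2, 14.7 | -0.000, -0.000, 0.000
```

>>> servo_tool --increments '[0,25,0,0,0,0,0,-1,30,10,0,0,0,0,-1,13,30,0,0,0,0,0,0,25,0,0,0,0,0,0,9,0,0,0,0,0,0,2.5,0,0,0,0,0,0,0,0,0,0,0,0,0,0,0,0,0,0]'

```text
clock: 29.65
tcp_pos: [0.5019, 0.0878, 0.0451]
orientation: [-3.126, -0.303, -0.002]
contact_force: [0.1, 0.7, 0.2]
grip_width: -0.0
```

Now press about 2 mm into the plug, as on the firm corners.

>>> servo_tool --increments '[0,0,1.5,0,0,0,0,0,0,1,0,0,0,0,0,0,0.5,0,0,0,0,0,0,0.5,0,0,0,0,0,0,0,0,0,0,0,0,0,0,0,0,0,0,0,0,0,0,0,0,0,0,0,0,0,0,0,0]'

```text
clock: 30.65
tcp_pos: [0.5016, 0.0877, 0.0413]
orientation: [-3.126, -0.303, -0.001]
contact_force: [-1.6, 0.5, 6.3]
grip_width: -0.0005
```

>>> servo_tool --increments '[0,0,0.5,0,0,0,0,0,0,0,0,0,0,0,0,0,0,0,0,0,0,0,0,0,0,0,0,0,0,0,0,0,0,0,0,0,0,0,0,0,0,0,0,0,0,0,0,0,0,0,0,0,0,0,0,0]'

```text
clock: 31.65
tcp_pos: [0.5017, 0.0877, 0.0409]
orientation: [-3.126, -0.303, -0.001]
contact_force: [-1.8, 1.4, 7.9]
grip_width: -0.0001
```

>>> servo_tool --increments '[0,0,-10,0,0,0,0,0,0,-40,0,0,0,0,0,0,-50,0,0,0,0,0,40,-40,0,0,0,0,0,50,0,0,0,0,0,0,50,0,0,0,0,0,0,0,0,0,0,0,0,0,0,0,0,0,0,0]'

```text
clock: 32.65
tcp_pos: [0.5278, -0.0496, 0.1803]
orientation: [-3.127, -0.302, 0.001]
contact_force: [0.4, 1.4, -0.3]
grip_width: 0.0001
```

Run:
```python
from bench import *
from h import *
o=get_obs();print(o['tcp_pos'],o['contact_force'],o['clock'])
p,d=grab_frame('wrist');np.savez('w8.npz',p=p,d=d,pos=o['tcp_pos'],ori=o['orientation']);cv2.imwrite("pics/w8.png",p[:,:,::-1])
p,d=grab_frame('side');cv2.imwrite("pics/s8.png",cv2.resize(p[140:280,210:390,::-1],None,fx=4,fy=4,interpolation=cv2.INTER_CUBIC))
```

```text
[ 0.52778219 -0.04955799  0.18032045] [ 0.41033522  1.35436425 -0.25955544] 32.65
```

View pics/w8.png

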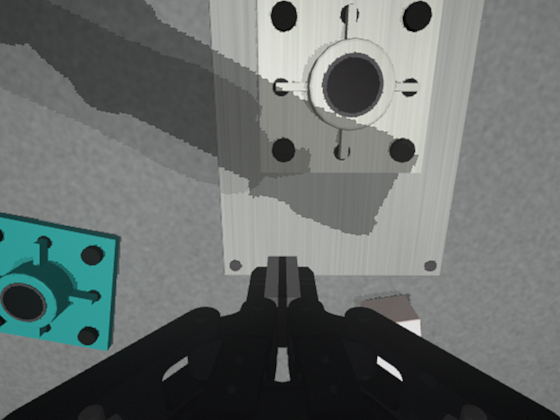

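View pics/s8.png

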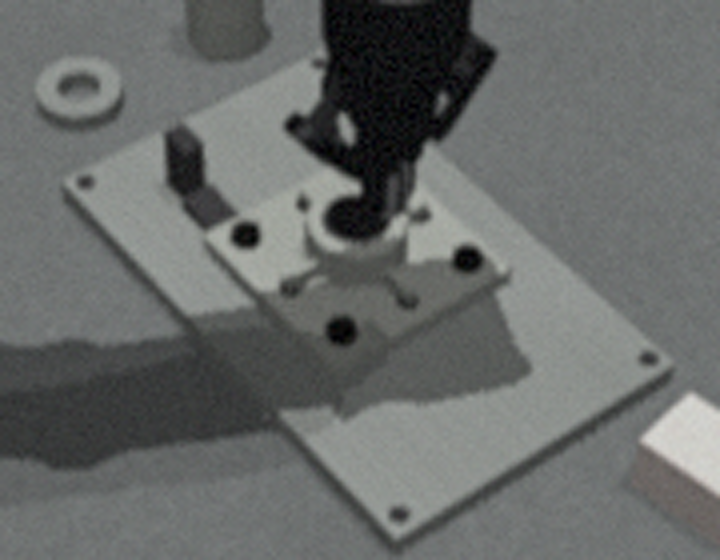

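The wedge is upright at the near-left corner, and the bearing, can and carton look unmoved. I'll do a quick level check of the flange top against the plate before handing in.

Run:
```python
from bench import *
from h import *
f=np.load('w8.npz');d=f['d'];o=dict(tcp_pos=f['pos'],orientation=f['ori'])
c=calibration('wrist');W=wristT(c,o)
A=np.array([world(c,u,v,d=d[v,u],T=W) for v in range(0,270) for u in range(215,480) if d[v,u]>0])
def fit(lo,hi):
    b=A[(A[:,2]>lo)&(A[:,2]<hi)]
    for _ in range(5):
        m=b.mean(0);n=np.linalg.svd(b-m,full_matrices=False)[2][2];n*=np.sign(n[2]);r=(b-m)@n;b=b[abs(r)<max(.0015,2*r.std()) ]
    return n,m,len(b)
a=fit(.032,.038);p=fit(.016,.024);print(a,p,'tilt rel',np.arccos(min(1,a[0]@p[0])))
ct=calibration('top');q,dd=grab_frame('top')
g=cv2.cvtColor(q,cv2.COLOR_RGB2GRAY);g0=cv2.cvtColor(np.load('top0.npz')['p'],cv2.COLOR_RGB2GRAY)
for nm,(u0,u1,v0,v1) in dict(bear=(150,190,200,235),can=(143,180,145,185),carton=(335,382,120,158),flangeNL=(236,256,194,210)).items():
    t=g0[v0+4:v1-4,u0+4:u1-4];r=cv2.matchTemplate(g[v0:v1,u0:u1],t,cv2.TM_CCOEFF_NORMED);_,mx,_,l=cv2.minMaxLoc(r);print(nm,round(mx,3),np.array(l)-4)
```

```text
(array([-1.30771855e-03,  3.37506395e-04,  9.99999088e-01]), array([0.55968829, 0.04532615, 0.0359287 ]), 19271) (array([-1.12547830e-03,  5.90818969e-04,  9.99999192e-01]), array([ 0.57428453, -0.02540211,  0.02097724]), 34297) tilt rel 0.0003120557351323469
bear 0.998 [0 0]
can 0.999 [0 0]
carton 0.904 [0 0]
flangeNL 0.998 [0 0]
```

The flange is level with the plate (about 0.0003 rad), and the bystanders haven't moved. I'm handing in.

```bash
python3 -c "
from bench import *
print(get_obs()['contact_force']);print(hand_in())"
```

```text
[-0.652527   -0.35269103  0.13477733]
the job is handed in; nothing more can be done
None
```

The dropped rest was under the near-left corner. The wedge is now in under that corner, released, and the corner no longer dips. I handed the job in just after 32.7 s; the hand-in gave no verdict.

- **Finding the corner:** near-right, far-right and far-left were firm, at 6.8 N, 9.3 N and 7.9 N for about 2 mm of press. Near-left gave only 1.7 N at 2.2 mm. It came firm at 5.5 N after 4.7 mm, which means about 3.3 mm of dip, or roughly 0.047 rad of tilt.
- **Wedge:** I slid the dark steel wedge in from the +y end. It was about 22 mm under the flange edge after release, 1 mm more than the nominal 21 mm. Its centre line is about 3 mm off the plug's, and the nose is about 4 mm from the plug centre by my measurement.
- **Pushing force:** the wrist read no more than about 4.3 N along the slide. It read up to 12 N straight down when the wedge first touched the plate.
- **Re-press:** the near-left plug held 6.3 N at 1.7 mm and 7.9 N at 2.1 mm, the same as the firm corners.
- **Last checks:** the flange top is parallel to the plate within about 0.0003 rad. The bearing, can and flange show no shift in the top view, and the arm touches nothing. The carton shows none either, though its image match was weaker (0.90), possibly from a shadow.
- **Disagreement:** position estimates differed by 1–3 mm between cameras and moments. My measured flange edge was about 2 mm off my first estimate, but the top view shows no flange shift.

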